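# Bed a square tube against the rail and end stop of a squaring jig

### The job

Square the loose steel tube up in the jig: push it against the long rail, first on the half next to the blue stop and then on its other half, repeated in turn until it lies flush along the rail, and then push it endways along the rail, still flush, against the blue stop, and leave it there. Finish each of these pushes with a firm level press held for a second, about 21 N along the push without bearing down on the tube, so that the rail or the stop really takes some 14 N; never push the tube or the jig with more than 30 N, do not tip it, and leave the tin, the caliper and the ground block round the jig where they are.

Things in the scene. Friction and masses are not known exactly. Their poses are not given: they have to be found in the camera images.
- jig: Fixed squaring jig on the table, pose differs each time: a bright steel rail with a blue end stop square to it at its right-hand end. Origin at table level in the inner corner, where rail face and stop face meet. x points from the robot side into the rail (normal to it), y runs along the rail away from the stop, z up.
- rail: The jig's rigid rail, 40 mm high, 6 mm thick; same frame as the jig. Its flat working face is the plane x = 0, looks to -x (towards the robot) and runs from y = -25 to y = 360 mm. Behind it, up to x = 45 mm, are its foot, gussets and screws, all lower than 40 mm.
- stop: The jig's rigid blue stop block, 38 mm high with its screw heads; same frame as the jig. Its working face is the plane y = 0, looks to +y; the block reaches from x = -56 mm to the rail, and from y = -22 mm to 0.
- tube: Loose square steel tube, flat black end caps, 30 x 30 x 220 mm, 0.35 to 0.65 kg, on the robot side of the rail, askew by up to 0.2 rad, 30 to 70 mm short of the stop. Origin at the centre of its underside; y along the tube (about the jig's y), x towards the rail. Friction on the table 0.45 to 0.75: bearing down eats the push. Pushed 40 to 55 mm off the middle, its other end swings out least.
- tube_stop_end (a point): Point on the tube at the end facing the stop: x +15 (face that goes on the rail), y -110, z +15 mm in the tube's frame.
- tube_free_end (a point): Point on the tube at the other end: x +15 (face that goes on the rail), y +110, z +15 mm in the tube's frame.
- tip_tin: Bystander: closed teal tin, 66 x 96 x 31 mm, left of the jig. Origin at the centre of its underside.
- caliper: Bystander: slide caliper lying flat, 64 x 217 x 9 mm, behind the rail. Origin at the centre of its underside.
- ground_block: Bystander: grey ground steel block with holes, 51 x 76 x 25 mm, behind the rail. Origin at the centre of its underside.

How it is judged:
By the outcome, as a careful person would: the job done as asked, in the order asked, and still so for the second after the job is handed in, with the robot touching nothing.
It also fails if it takes over 72 s, if anything falls off the work surface, if the arm or the gripper's body presses on something with over 40 N, if the wrist force passes 120 N, or if a joint passes its speed limit or range.

### The arm

A 6-joint arm with a two-finger parallel gripper is mounted at the origin on a cart in front of the work surface, level with it; the furniture and walls round the work are solid. World frame = base frame: x ahead of the robot, y to its left, z up, the work surface at z = 0. Lengths are in m, angles in rad, forces in N, time in s.
With the tool pointing down it reaches from about 0.275 to 0.825 m from the base axis. Payload 4.9 kg.
Tool frame: the origin (TCP) lies midway between the tips of the shut fingers; the grasp point (between the pads) lies behind it (arm.grip_point_offset is the z of the grasp point in the tool frame, in m); z points along the fingers, y is the line along which they close (so a half turn about z gives the same grasp; the last joint's range is limited). The gripper opens to 85 mm and grips with 20 to 120 N. Pads are 22 mm wide; open, the fingers measure 114 mm over their backs; the gripper's body (76 mm by 85 mm) begins 54 mm behind the grasp point. The pads swing forward as they close: fully open they stand 13 mm farther back than shut.
Start: joints at [1.154, 0.326, -0.193, 1.052, 0, 1.437], TCP at [0.153, 0.528, 0.231] pointing down, gripper open.
Joint ranges: [-2.65, 2.65], [-0.97, 1.79], [-1.3, 1.35], [-1.93, 2.1], [-1.47, 1.37], [-3.14, 3.14]. Speed limits (rad/s): [2.57, 2.57, 3.14, 3.14, 3.14, 3.14].

### API

Orientations are given as a unit quaternion [x, y, z, w].
In Python, from station import arm, eyes, ticket gives the robot as it stands.
- The arm moves only by the shell command python3 -m crank 'ROWS' [FORCE]. ROWS is JSON, a list of rows, each an object of numbers: "tx", "ty", "tz": the shift along the tool's x, y, z in m; "spin": the turn about the tool's z in rad; "grip": the closure, from -1 (fully open) to 1 (shut). A call has exactly 10 rows; each row is the pose to reach, as a shift and turn from the pose commanded when the call began, along the tool's axes at that moment; what a row does not reach only later rows make up. A row lasts 1/10 s, in which the tool goes at most 50 mm and 8.59 degrees, less where a joint would pass 70% of its speed; a pose out of reach is approached as far as the arm can. A call with a gripper value outside its range is refused whole. The fingers move at their own pace and stop on an object; FORCE is the grip in N (left out, the last holds). Time passes only in rows, so rows that repeat a pose let the fingers close, or fill a call up. It gives the time, the measured TCP pose, the force, the opening and the grip force at its end, in the units of the state.
- arm.sense(): the state, without advancing time (a new reading comes with each control period).
- eyes.read_camera(name): name is "scene" or "top" or "wrist"; returns (picture, depth): 480x640x3 uint8, blue, green, red; 480x640 float32, m along the optical axis (not along the pixel's ray), 0 where there is no reading.
- eyes.calibration(name): a dict with "fx", "fy", "cx", "cy" (pixels), "R" (3x3) and "t" (3): a world point X has camera coordinates R X + t; the wrist camera has in their place "T_tool_cam" (4x4, takes a point from camera to tool coordinates, whose origin is the TCP and whose axes are the flange's). Camera axes: x right, y down, z forward; pixel columns grow to the right and rows downward; lengths in m; the calibration is good to about 2 mm. A picture is of the moment at which its call begins: read the wrist's pose just before it. calibration takes no time and is no camera call.
- ticket.close_job(): hands the job in; it is judged then, once.
The state is a dict: "time_s": time; "qpos": joint angles; "dq": joint speeds; "joint_efforts": joint torques, N m; "tcp_pos": TCP position; "ee_rot": TCP orientation; "force": force on the tool from outside, world axes, zero at the start; "torque": the same for the moment, N m; "finger_gap": finger opening in m; "grasp_force": force on a finger pad.
Only numpy, scipy, OpenCV 4.12 (cv2) and the standard library are available. Lean on these libraries where they do the work, as an engineer would, in place of code of your own. Each camera call takes 0.05 s, during which the arm holds its last target. There are 200 camera calls.

## Working session

There is one attempt and no reset: what is moved stays moved. The work goes in short steps, Python scripts to look and compute and a shell command to move; the robot and the scene stay as the last step left them, time stands still between calls to the robot, and variables do not carry over. Pictures are saved under pics/ and viewed, at most 10 in all, crops included, and the job is handed in when it is done.

```bash
ls; mkdir -p pics
python3 - <<'E'
from station import arm,eyes
import cv2,numpy as np
s=arm.sense(); print(s, arm.grip_point_offset)
for n in("top","scene"):
    p,d=eyes.read_camera(n); cv2.imwrite(f"pics/{n}0.png",p); np.save(f"pics/{n}0.npy",d); print(n,eyes.calibration(n))
E
```

```text
pics
{'time_s': 0.0, 'qpos': array([ 1.15381630e+00,  3.26957761e-01, -1.93599647e-01,  1.05201400e+00,
        1.38222420e-05,  1.43658546e+00]), 'dq': array([ 0.00036498, -0.00071629,  0.00078652, -0.00125818, -0.00112726,
       -0.00029086]), 'joint_efforts': array([ 2.68384392e-04, -4.43399084e+01,  2.62441760e+01,  1.53677532e-02,
       -2.69468201e-04, -3.95524168e-06]), 'tcp_pos': array([0.15320558, 0.5276098 , 0.23048831]), 'ee_rot': array([ 1.40913961e-01,  9.90021448e-01, -8.52166637e-04, -2.48167692e-04]), 'force': array([-0.10198405,  0.27555558,  0.30656946]), 'torque': array([-0.05878592,  0.03811265,  0.02341288]), 'grasp_force': 0.0, 'finger_gap': 0.08523132346918558} -0.0187
top {'fx': 458.3846881701249, 'fy': 458.3846881701249, 'cx': 324.67635691883646, 'cy': 237.20196873951792, 'R': array([[-0.02208979, -0.99953404, -0.02106506],
       [-0.99241591,  0.02447127, -0.120465  ],
       [ 0.12092436,  0.01824426, -0.99249405]]), 't': array([0.29697992, 0.6333122 , 0.82241475])}
scene {'fx': 463.4316686282573, 'fy': 463.4316686282573, 'cx': 322.6259454566755, 'cy': 243.91012189461614, 'R': array([[-0.83278181, -0.5535988 ,  0.00168458],
       [-0.36909491,  0.55295848, -0.74699791],
       [ 0.41260564, -0.62270804, -0.66482426]]), 't': array([0.66842778, 0.12696366, 0.88736309])}
```

View pics/top0.png

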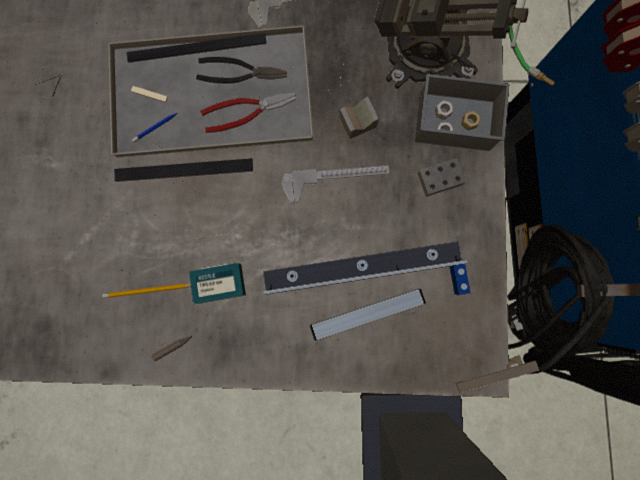

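The top view shows the rail from (264,292) to (467,263), the blue stop at (460,280), and the tube from (313,330) to (423,297). The tin is at (217,283), the caliper at (335,178) and the block at (441,177).

Run:
```python
import cv2
p=cv2.imread("pics/top0.png")[235:350,255:480]
cv2.imwrite("pics/c0.png",cv2.resize(p,None,fx=3.5,fy=3.5,interpolation=cv2.INTER_CUBIC))
h=cv2.cvtColor(p,cv2.COLOR_BGR2HSV)
for u,v in((370,313),(340,323),(410,300),(350,280),(350,281),(350,279),(350,278),(350,282),(350,290),(461,280),(450,330)): print(u,v,h[v-235,u-255])
```

```text
370 313 [106  34 141]
340 323 [111  25 142]
410 300 [108  37 139]
350 280 [109  36 120]
350 281 [12 41 62]
350 279 [107  31 146]
350 278 [100  11 144]
350 282 [15 27 96]
350 290 [ 12  26 100]
461 280 [109 225  94]
450 330 [12 47 93]
```

View pics/c0.png

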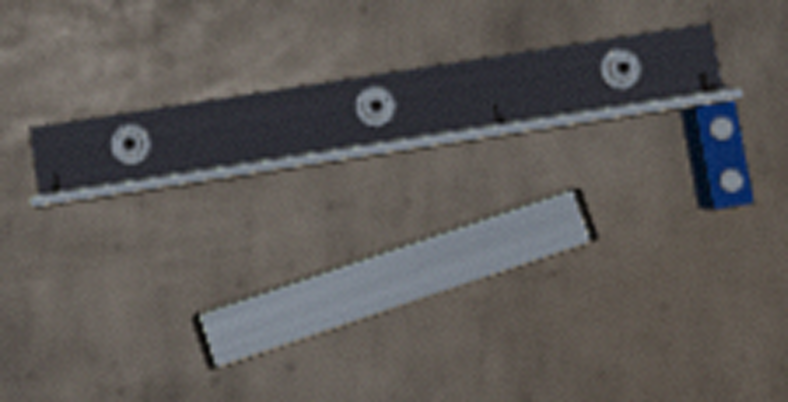

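View pics/scene0.png

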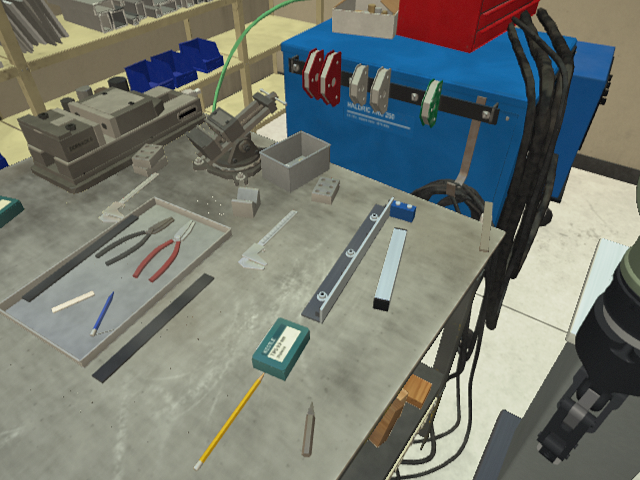

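The zoomed crop shows the rail strip's front edge as the face line (the camera sits behind the rail). The tube top is a clean bright rectangle with black caps. The scene view confirms the layout and that nothing sits on the robot side.

```bash
cat > h.py <<'E'
import cv2,numpy as np
from station import arm,eyes
def cast(n,uv,z):
    c=eyes.calibration(n);R,t=np.array(c["R"]),np.array(c["t"]);uv=np.atleast_2d(np.array(uv,float))
    r=np.c_[(uv[:,0]-c["cx"])/c["fx"],(uv[:,1]-c["cy"])/c["fy"],np.ones(len(uv))]@R
    o=-R.T@t; return (o+r*((z-o[2])/r[:,2])[:,None])
def masks(p):
    h=cv2.cvtColor(p,cv2.COLOR_BGR2HSV).astype(int)
    m=(h[...,0]>92)&(h[...,0]<122)&(h[...,1]<80)&(h[...,2]>100)
    b=(h[...,0]>95)&(h[...,0]<125)&(h[...,1]>140)&(h[...,2]>70)
    roi=np.zeros(m.shape,bool);roi[235:350,255:480]=1
    return m&roi,b&roi
def tube(p,lo=None):
    m,_=masks(p); n,l,s,c=cv2.connectedComponentsWithStats(m.astype(np.uint8),connectivity=4)
    return l,s,c
E
python3 - <<'E'
from h import *
p=cv2.imread("pics/top0.png"); d=np.load("pics/top0.npy")
l,s,c=tube(p)
for i in range(1,len(s)):
    if s[i,4]>60: print(i,s[i],c[i])
m,b=masks(p)
i=max(range(1,len(s)),key=lambda k:s[k,4])
v,u=np.nonzero(l==i); P=cast("top",np.c_[u,v],.03)[:,:2]
print("tube rect",cv2.minAreaRect(P.astype(np.float32)),cast("top",[[370,313]],.03))
q=cv2.boxPoints(cv2.minAreaRect(P.astype(np.float32)));print(q)
# rail front edge: last bright row per column (subpixel: V threshold)
g=cv2.cvtColor(p,cv2.COLOR_BGR2GRAY).astype(float)
E_=[]
for col in range(270,448):
    v0=291.5-(col-264)*28.5/203
    w=np.arange(int(v0)-4,int(v0)+5); x=g[w,col]; k=np.argmin(np.diff(x)); 
    thr=(x[k]+x[k+1])/2; 
    E_.append((col,w[k]+.5))
E_=np.array(E_); L=cast("top",E_,.04)[:,:2]
vx,vy,x0,y0=cv2.fitLine(L.astype(np.float32),cv2.DIST_HUBER,0,.0005,.001).ravel()
dv=np.array([vx,vy])*np.sign(vy); print("rail dir",dv,"angle",np.arctan2(-dv[0],dv[1]),x0,y0)
nx=np.array([dv[1],-dv[0]]);print("resid",np.std((L-[x0,y0])@nx))
v,u=np.nonzero(b); n2,l2,s2,c2=cv2.connectedComponentsWithStats(b.astype(np.uint8)); print(s2)
B=cast("top",np.c_[u,v],.035)[:,:2]-[x0,y0]
print("blue along rail",np.percentile(B@dv,[0,1,5,50,95,99,100]),"normal",np.percentile(B@nx,[0,2,50,98,100]))
mm=m&(np.arange(640)[None]>255); 
v,u=np.nonzero(m&(l!=i)); R=cast("top",np.c_[u,v],.04)[:,:2]-[x0,y0]; R=R[np.abs(R@nx)<.006]
print("rail along",(R@dv).min(),(R@dv).max())
T=P-[x0,y0];print("tube n,along",(q-[x0,y0])@nx,(q-[x0,y0])@dv)
E
```

```text
1 [427 249  11  11  83] [431.79518072 254.15662651]
2 [357 260  11  11  86] [361.75581395 264.88372093]
3 [264 260 203  34 517] [365.0754352  276.68471954]
5 [287 271  11  11  83] [291.80722892 275.90361446]
7 [ 313  290  110   50 1677] [367.0208706  314.36314848]
tube rect ((0.49490290880203247, 0.20597678422927856), (0.02848173677921295, 0.20934739708900452), 16.948402404785156) [[0.49677016 0.20079232 0.03      ]]
[[0.4507671  0.30195287]
 [0.51179403 0.10169795]
 [0.5390387  0.1100007 ]
 [0.4780118  0.31025562]]
rail dir [-0.12851109  0.9917081 ] angle 0.12886746 0.55991256 0.22085069
resid 0.000527453618412694
[[     0      0    640    480 306954]
 [   454    264     16     30    246]]
blue along rail [-0.20045879 -0.20033475 -0.19968954 -0.18863188 -0.18048312 -0.17980023
 -0.17956916] normal [-0.05504549 -0.05407934 -0.02807803 -0.00173518 -0.00104888]
rail along -0.20319002860384808 0.178087781938664
tube n,along [-0.09781791 -0.06303199 -0.03494621 -0.06973214] [ 0.09445609 -0.11198097 -0.10724831  0.09918875]
```

```bash
cat > st.py <<'E'
from h import *
import sys
O=np.array([.583,.0424]);X=np.array([.9917,.1285]);Y=np.array([-.1285,.9917]);J=np.array([X,Y])
s=arm.sense();q=s["ee_rot"];yaw=2*np.arctan2(q[1],q[0])
print("t %.1f"%s["time_s"],"tcp jig mm",(J@(s["tcp_pos"][:2]-O)*1e3).round(1),"z %.1f"%(s["tcp_pos"][2]*1e3),"F jig",(J@s["force"][:2]).round(1),"Fz %.1f"%s["force"][2],"toolx yaw-(jig+pi) %.3f"%((yaw-.1289-np.pi+np.pi)%(2*np.pi)-np.pi), s["torque"].round(2))
E
python3 -m crank '[{"tx":-0.04,"ty":-0.027,"spin":-0.13,"grip":1},{"tx":-0.08,"ty":-0.055,"spin":-0.26,"grip":1},{"tx":-0.12,"ty":-0.082,"spin":-0.412,"grip":1},{"tx":-0.16,"ty":-0.11,"tz":0.02,"spin":-0.412,"grip":1},{"tx":-0.2,"ty":-0.137,"tz":0.04,"spin":-0.412,"grip":1},{"tx":-0.24,"ty":-0.165,"tz":0.06,"spin":-0.412,"grip":1},{"tx":-0.28,"ty":-0.193,"tz":0.08,"spin":-0.412,"grip":1},{"tx":-0.32,"ty":-0.22,"tz":0.1,"spin":-0.412,"grip":1},{"tx":-0.36,"ty":-0.247,"tz":0.12,"spin":-0.412,"grip":1},{"tx":-0.397,"ty":-0.274,"tz":0.14,"spin":-0.412,"grip":1}]'; python3 st.py
```

```text
t 0.1 tcp jig mm [-363.8  536.5] z 230.6 F jig [-0.1  0.5] Fz 0.0 toolx yaw-(jig+pi) -0.412 [-0.02  0.    0.06]invalid input at $[0]: expected keys tx, ty, tz, spin, grip
```

Every row needs all the keys.

```bash
python3 -m crank '[{"tx":-0.04,"ty":-0.027,"tz":0,"spin":-0.13,"grip":1},{"tx":-0.08,"ty":-0.055,"tz":0,"spin":-0.26,"grip":1},{"tx":-0.12,"ty":-0.082,"tz":0,"spin":-0.412,"grip":1},{"tx":-0.16,"ty":-0.11,"tz":0.02,"spin":-0.412,"grip":1},{"tx":-0.2,"ty":-0.137,"tz":0.04,"spin":-0.412,"grip":1},{"tx":-0.24,"ty":-0.165,"tz":0.06,"spin":-0.412,"grip":1},{"tx":-0.28,"ty":-0.193,"tz":0.08,"spin":-0.412,"grip":1},{"tx":-0.32,"ty":-0.22,"tz":0.1,"spin":-0.412,"grip":1},{"tx":-0.36,"ty":-0.247,"tz":0.12,"spin":-0.412,"grip":1},{"tx":-0.397,"ty":-0.274,"tz":0.14,"spin":-0.412,"grip":1}]'; python3 st.py
```

```text
time_s: 1.1
tcp_pos: [0.448, 0.1669, 0.0983]
ee_rot: [-0.064, 0.998, 0.0, 0.0]
force: [0.9, 1.4, -0.4]
finger_gap: -0.0001
grasp_force: 0.0
t 1.1 tcp jig mm [-117.9  140.8] z 98.3 F jig [1.1 1.3] Fz -0.4 toolx yaw-(jig+pi) 0.000 [ 0.06  0.01 -0.01]
```

```bash
python3 -m crank '[{"tx":0,"ty":0,"tz":0.01,"spin":0,"grip":1},{"tx":0,"ty":0,"tz":0.03,"spin":0,"grip":1},{"tx":0,"ty":0,"tz":0.045,"spin":0,"grip":1},{"tx":0,"ty":0,"tz":0.06,"spin":0,"grip":1},{"tx":0,"ty":0,"tz":0.07,"spin":0,"grip":1},{"tx":0,"ty":0,"tz":0.078,"spin":0,"grip":1},{"tx":0,"ty":0,"tz":0.078,"spin":0,"grip":1},{"tx":0,"ty":0,"tz":0.078,"spin":0,"grip":1},{"tx":0,"ty":0,"tz":0.078,"spin":0,"grip":1},{"tx":0,"ty":0,"tz":0.078,"spin":0,"grip":1}]'>/dev/null; python3 st.py
python3 - <<'E'
from h import *
for n in("wrist","top"):
    p,d=eyes.read_camera(n); cv2.imwrite(f"pics/{n}1.png",p)
E
```

```text
t 2.1 tcp jig mm [-118.2  142.7] z 21.7 F jig [ 0.6 -0.5] Fz 0.2 toolx yaw-(jig+pi) 0.000 [ 0.   -0.01  0.02]
```

View pics/top1.png

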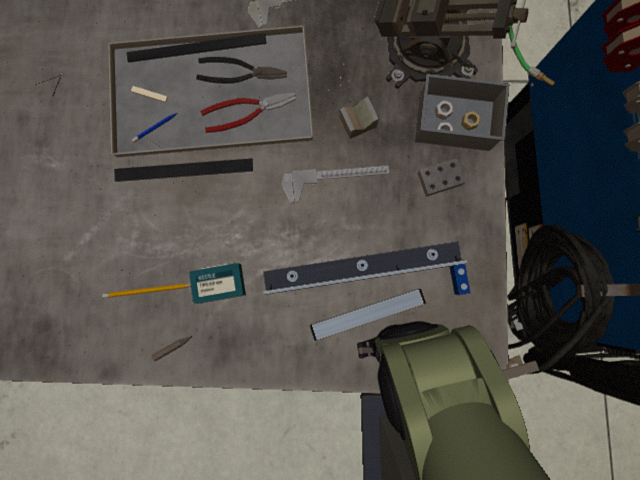

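Top view: the wrist (about 420,335) stands robot-side of the tube. The tube is untouched and still fully visible, which allows tracking from the top camera.

```bash
python3 -m crank '[{"tx":0,"ty":-0.008,"tz":0.005,"spin":0,"grip":1},{"tx":0,"ty":-0.016,"tz":0.009,"spin":0,"grip":1},{"tx":-0.01,"ty":-0.016,"tz":0.009,"spin":0,"grip":1},{"tx":-0.015,"ty":-0.016,"tz":0.009,"spin":0,"grip":1},{"tx":-0.02,"ty":-0.016,"tz":0.009,"spin":0,"grip":1},{"tx":-0.024,"ty":-0.016,"tz":0.009,"spin":0,"grip":1},{"tx":-0.028,"ty":-0.016,"tz":0.009,"spin":0,"grip":1},{"tx":-0.032,"ty":-0.016,"tz":0.009,"spin":0,"grip":1},{"tx":-0.036,"ty":-0.016,"tz":0.009,"spin":0,"grip":1},{"tx":-0.04,"ty":-0.016,"tz":0.009,"spin":0,"grip":1}]'>/dev/null; python3 st.py
cat > tb.py <<'E'
# tube pose in jig frame from the top camera
from h import *
from st import O,J
p,_=eyes.read_camera("top"); l,s,c=tube(p)
for i in range(1,len(s)):
    if s[i,4]<900: continue
    v,u=np.nonzero(l==i); P=((cast("top",np.c_[u,v],.03)[:,:2]-O)@J.T*1e3).astype(np.float32)
    (cx,cy),(w,h),a=cv2.minAreaRect(P); q=cv2.boxPoints(((cx,cy),(w,h),a))
    if w>h: a-=90
    q=q[np.argsort(q[:,1])]
    print("tube c",round(cx,1),round(cy,1),"size",round(w,1),round(h,1),"yaw %.3f"%np.radians(a),"rail-side x: stop end %.1f free %.1f; y %.1f..%.1f"%(q[:2,0].max(),q[2:,0].max(),q[:,1].min(),q[:,1].max()))
E
python3 tb.py
```

```text
t 3.2 tcp jig mm [-80.1 126.7] z 11.8 F jig [-4.  -0.5] Fz 3.4 toolx yaw-(jig+pi) 0.001 [-0.11  0.87 -0.03]
t 3.2 tcp jig mm [-80.1 126.7] z 11.8 F jig [-4.  -0.5] Fz 3.4 toolx yaw-(jig+pi) 0.001 [-0.11  0.87 -0.03]
tube c -66.3 193.1 size 28.5 169.0 yaw 0.194 rail-side x: stop end -36.0 free -68.6; y 107.4..278.7
```

```bash
python3 -m crank '[{"tx":-0.002,"ty":0,"tz":-0.001,"spin":0,"grip":1},{"tx":-0.004,"ty":0,"tz":-0.001,"spin":0,"grip":1},{"tx":-0.006,"ty":0,"tz":-0.001,"spin":0,"grip":1},{"tx":-0.008,"ty":0,"tz":-0.001,"spin":0,"grip":1},{"tx":-0.010,"ty":0,"tz":-0.001,"spin":0,"grip":1},{"tx":-0.012,"ty":0,"tz":-0.001,"spin":0,"grip":1},{"tx":-0.014,"ty":0,"tz":-0.001,"spin":0,"grip":1},{"tx":-0.016,"ty":0,"tz":-0.001,"spin":0,"grip":1},{"tx":-0.018,"ty":0,"tz":-0.001,"spin":0,"grip":1},{"tx":-0.02,"ty":0,"tz":-0.001,"spin":0,"grip":1}]'>/dev/null; python3 tb.py
```

```text
t 4.2 tcp jig mm [-60.9 126.8] z 12.6 F jig [-8.8  0.7] Fz 5.1 toolx yaw-(jig+pi) 0.001 [-0.14  1.83  0.02]
tube c -58.8 207.2 size 27.9 139.9 yaw 0.323 rail-side x: stop end -23.4 free -67.8; y 136.4..277.9
```

View pics/wrist1.png

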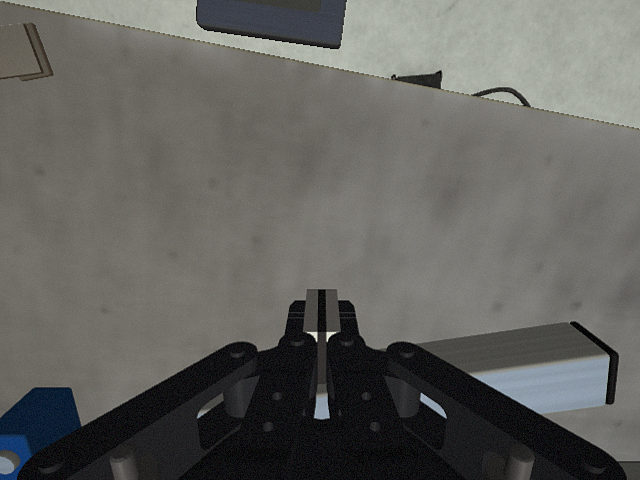

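```bash
python3 -m crank '[{"tx":-0.001,"ty":0,"tz":-0.001,"spin":0,"grip":1},{"tx":-0.002,"ty":0,"tz":-0.002,"spin":0,"grip":1},{"tx":-0.003,"ty":0,"tz":-0.003,"spin":0,"grip":1},{"tx":-0.004,"ty":0,"tz":-0.003,"spin":0,"grip":1},{"tx":-0.005,"ty":0,"tz":-0.003,"spin":0,"grip":1},{"tx":-0.006,"ty":0,"tz":-0.003,"spin":0,"grip":1},{"tx":-0.007,"ty":0,"tz":-0.003,"spin":0,"grip":1},{"tx":-0.007,"ty":0,"tz":-0.003,"spin":0,"grip":1},{"tx":-0.007,"ty":0,"tz":-0.003,"spin":0,"grip":1},{"tx":-0.007,"ty":0,"tz":-0.003,"spin":0,"grip":1}]'>/dev/null; python3 tb.py
```

```text
t 5.3 tcp jig mm [-51.9 126.8] z 16.0 F jig [-4.8  1.6] Fz -1.7 toolx yaw-(jig+pi) 0.000 [0.26 1.   0.04]
tube c -40.7 211.4 size 28.2 142.0 yaw 0.184 rail-side x: stop end -13.9 free -39.8; y 139.0..283.7
```

The wrist view shows the slim shut fingers (about 322,320), with the tube behind them on the right and the stop at lower left. Vertical load is friction that lifting relieves, so I continue.

```bash
python3 -m crank '[{"tx":-0.001,"ty":0,"tz":0,"spin":0,"grip":1},{"tx":-0.002,"ty":0,"tz":0,"spin":0,"grip":1},{"tx":-0.003,"ty":0,"tz":0,"spin":0,"grip":1},{"tx":-0.004,"ty":0,"tz":0,"spin":0,"grip":1},{"tx":-0.005,"ty":0,"tz":0,"spin":0,"grip":1},{"tx":-0.006,"ty":0,"tz":0,"spin":0,"grip":1},{"tx":-0.007,"ty":0,"tz":0,"spin":0,"grip":1},{"tx":-0.0075,"ty":0,"tz":0,"spin":0,"grip":1},{"tx":-0.008,"ty":0,"tz":0,"spin":0,"grip":1},{"tx":-0.008,"ty":0,"tz":0,"spin":0,"grip":1}]'>/dev/null; python3 tb.py
```

```text
t 6.3 tcp jig mm [-43.5 126.6] z 16.1 F jig [-3.3  2. ] Fz -1.2 toolx yaw-(jig+pi) 0.000 [0.35 0.84 0.04]
tube c -21.8 211.9 size 27.4 139.0 yaw 0.045 rail-side x: stop end -5.0 free -11.2; y 141.9..282.0
```

```bash
python3 -m crank '[{"tx":-0.0004,"ty":0,"tz":0,"spin":0,"grip":1},{"tx":-0.0008,"ty":0,"tz":0,"spin":0,"grip":1},{"tx":-0.0012,"ty":0,"tz":0,"spin":0,"grip":1},{"tx":-0.0016,"ty":0,"tz":0,"spin":0,"grip":1},{"tx":-0.002,"ty":0,"tz":0,"spin":0,"grip":1},{"tx":-0.0024,"ty":0,"tz":0,"spin":0,"grip":1},{"tx":-0.0027,"ty":0,"tz":0,"spin":0,"grip":1},{"tx":-0.003,"ty":0,"tz":0,"spin":0,"grip":1},{"tx":-0.003,"ty":0,"tz":0,"spin":0,"grip":1},{"tx":-0.003,"ty":0,"tz":0,"spin":0,"grip":1}]'>/dev/null; python3 tb.py
```

```text
t 7.4 tcp jig mm [-40.8 126.7] z 16.0 F jig [-5.2  2.1] Fz -3.0 toolx yaw-(jig+pi) 0.000 [0.32 1.01 0.02]
tube c -15.8 211.9 size 27.5 137.9 yaw 0.002 rail-side x: stop end -1.9 free -2.2; y 143.0..280.9
```

```bash
python3 -m crank '[{"tx":-0.0002,"ty":0,"tz":0.0003,"spin":0,"grip":1},{"tx":-0.0004,"ty":0,"tz":0.0003,"spin":0,"grip":1},{"tx":-0.0006,"ty":0,"tz":0.0003,"spin":0,"grip":1},{"tx":-0.0008,"ty":0,"tz":0.0003,"spin":0,"grip":1},{"tx":-0.001,"ty":0,"tz":0.0003,"spin":0,"grip":1},{"tx":-0.001,"ty":0,"tz":0.0003,"spin":0,"grip":1},{"tx":-0.001,"ty":0,"tz":0.0003,"spin":0,"grip":1},{"tx":-0.001,"ty":0,"tz":0.0003,"spin":0,"grip":1},{"tx":-0.001,"ty":0,"tz":0.0003,"spin":0,"grip":1},{"tx":-0.001,"ty":0,"tz":0.0003,"spin":0,"grip":1}]'>/dev/null; python3 st.py
```

```text
t 8.4 tcp jig mm [-40.6 126.7] z 15.5 F jig [-5.   3.1] Fz -2.4 toolx yaw-(jig+pi) 0.000 [0.32 1.23 0.06]
```

```bash
python3 -m crank '[{"tx":-0.0003,"ty":0,"tz":0.0003,"spin":0,"grip":1},{"tx":-0.0006,"ty":0,"tz":0.0003,"spin":0,"grip":1},{"tx":-0.0009,"ty":0,"tz":0.0003,"spin":0,"grip":1},{"tx":-0.0012,"ty":0,"tz":0.0003,"spin":0,"grip":1},{"tx":-0.0015,"ty":0,"tz":0.0003,"spin":0,"grip":1},{"tx":-0.0018,"ty":0,"tz":0.0003,"spin":0,"grip":1},{"tx":-0.002,"ty":0,"tz":0.0003,"spin":0,"grip":1},{"tx":-0.002,"ty":0,"tz":0.0003,"spin":0,"grip":1},{"tx":-0.002,"ty":0,"tz":0.0003,"spin":0,"grip":1},{"tx":-0.002,"ty":0,"tz":0.0003,"spin":0,"grip":1}]'>/dev/null; python3 st.py
```

```text
t 9.4 tcp jig mm [-40.5 126.7] z 15.2 F jig [-10.5   2.3] Fz 3.5 toolx yaw-(jig+pi) 0.001 [0.17 2.22 0.01]
```

```bash
python3 -m crank '[{"tx":-0.0005,"ty":0,"tz":-0.0003,"spin":0,"grip":1},{"tx":-0.001,"ty":0,"tz":-0.0005,"spin":0,"grip":1},{"tx":-0.0014,"ty":0,"tz":-0.0007,"spin":0,"grip":1},{"tx":-0.0018,"ty":0,"tz":-0.0009,"spin":0,"grip":1},{"tx":-0.0021,"ty":0,"tz":-0.0012,"spin":0,"grip":1},{"tx":-0.0024,"ty":0,"tz":-0.0012,"spin":0,"grip":1},{"tx":-0.0024,"ty":0,"tz":-0.0012,"spin":0,"grip":1},{"tx":-0.0024,"ty":0,"tz":-0.0012,"spin":0,"grip":1},{"tx":-0.0024,"ty":0,"tz":-0.0012,"spin":0,"grip":1},{"tx":-0.0024,"ty":0,"tz":-0.0012,"spin":0,"grip":1}]'>/dev/null; python3 st.py
```

```text
t 10.4 tcp jig mm [-40.6 126.7] z 15.3 F jig [-11.8   1.9] Fz 0.2 toolx yaw-(jig+pi) 0.001 [0.12 2.73 0.02]
```

```bash
python3 -m crank '[{"tx":-0.0005,"ty":0,"tz":-0.0002,"spin":0,"grip":1},{"tx":-0.001,"ty":0,"tz":-0.0004,"spin":0,"grip":1},{"tx":-0.0014,"ty":0,"tz":-0.0006,"spin":0,"grip":1},{"tx":-0.0018,"ty":0,"tz":-0.0007,"spin":0,"grip":1},{"tx":-0.0022,"ty":0,"tz":-0.0007,"spin":0,"grip":1},{"tx":-0.0025,"ty":0,"tz":-0.0007,"spin":0,"grip":1},{"tx":-0.0025,"ty":0,"tz":-0.0007,"spin":0,"grip":1},{"tx":-0.0025,"ty":0,"tz":-0.0007,"spin":0,"grip":1},{"tx":-0.0025,"ty":0,"tz":-0.0007,"spin":0,"grip":1},{"tx":-0.0025,"ty":0,"tz":-0.0007,"spin":0,"grip":1}]'>/dev/null; python3 st.py
```

```text
t 11.4 tcp jig mm [-40.6 126.7] z 15.3 F jig [-16.7   2.7] Fz 2.2 toolx yaw-(jig+pi) 0.001 [-0.01  3.57  0.03]
```

```bash
python3 -m crank '[{"tx":-0.0007,"ty":0,"tz":-0.0003,"spin":0,"grip":1},{"tx":-0.0014,"ty":0,"tz":-0.0006,"spin":0,"grip":1},{"tx":-0.0021,"ty":0,"tz":-0.0009,"spin":0,"grip":1},{"tx":-0.0021,"ty":0,"tz":-0.0011,"spin":0,"grip":1},{"tx":-0.0021,"ty":0,"tz":-0.0011,"spin":0,"grip":1},{"tx":-0.0021,"ty":0,"tz":-0.0011,"spin":0,"grip":1},{"tx":-0.0021,"ty":0,"tz":-0.0011,"spin":0,"grip":1},{"tx":-0.0021,"ty":0,"tz":-0.0011,"spin":0,"grip":1},{"tx":-0.0021,"ty":0,"tz":-0.0011,"spin":0,"grip":1},{"tx":-0.0021,"ty":0,"tz":-0.0011,"spin":0,"grip":1}]'>/dev/null; python3 st.py
```

```text
t 12.4 tcp jig mm [-40.6 126.7] z 15.4 F jig [-18.7   2.6] Fz -1.9 toolx yaw-(jig+pi) 0.001 [-0.09  3.96  0.04]
```

```bash
python3 -m crank '[{"tx":-0.0006,"ty":0,"tz":0,"spin":0,"grip":1},{"tx":-0.0012,"ty":0,"tz":0,"spin":0,"grip":1},{"tx":-0.0012,"ty":0,"tz":0,"spin":0,"grip":1},{"tx":-0.0012,"ty":0,"tz":0,"spin":0,"grip":1},{"tx":-0.0012,"ty":0,"tz":0,"spin":0,"grip":1},{"tx":-0.0012,"ty":0,"tz":0,"spin":0,"grip":1},{"tx":-0.0012,"ty":0,"tz":0,"spin":0,"grip":1},{"tx":-0.0012,"ty":0,"tz":0,"spin":0,"grip":1},{"tx":-0.0012,"ty":0,"tz":0,"spin":0,"grip":1},{"tx":-0.0012,"ty":0,"tz":0,"spin":0,"grip":1}]'>/dev/null; python3 st.py
```

```text
t 13.4 tcp jig mm [-40.6 126.7] z 15.4 F jig [-22.3   1.9] Fz 1.7 toolx yaw-(jig+pi) 0.001 [-0.13  4.5   0.02]
```

```bash
python3 -m crank '[{"tx":0,"ty":0,"tz":0,"spin":0,"grip":1},{"tx":0,"ty":0,"tz":0,"spin":0,"grip":1},{"tx":0,"ty":0,"tz":0,"spin":0,"grip":1},{"tx":0,"ty":0,"tz":0,"spin":0,"grip":1},{"tx":0,"ty":0,"tz":0,"spin":0,"grip":1},{"tx":0,"ty":0,"tz":0,"spin":0,"grip":1},{"tx":0,"ty":0,"tz":0,"spin":0,"grip":1},{"tx":0,"ty":0,"tz":0,"spin":0,"grip":1},{"tx":0,"ty":0,"tz":0,"spin":0,"grip":1},{"tx":0,"ty":0,"tz":0,"spin":0,"grip":1}]'>/dev/null; python3 st.py
```

```text
t 14.4 tcp jig mm [-40.6 126.7] z 15.4 F jig [-22.8   2.2] Fz 0.7 toolx yaw-(jig+pi) 0.001 [-0.13  4.57 -0.03]
```

```bash
python3 -m crank '[{"tx":0.006,"ty":0,"tz":0,"spin":0,"grip":1},{"tx":0.015,"ty":0,"tz":0.0025,"spin":0,"grip":1},{"tx":0.03,"ty":0,"tz":0.0025,"spin":0,"grip":1},{"tx":0.03,"ty":0.03,"tz":0.0025,"spin":0,"grip":1},{"tx":0.03,"ty":0.065,"tz":0.0025,"spin":0,"grip":1},{"tx":0.03,"ty":0.095,"tz":0.0025,"spin":0,"grip":1},{"tx":0.03,"ty":0.095,"tz":0.0025,"spin":0,"grip":1},{"tx":0.025,"ty":0.095,"tz":0.0025,"spin":0,"grip":1},{"tx":0.02,"ty":0.095,"tz":0.0025,"spin":0,"grip":1},{"tx":0.018,"ty":0.095,"tz":0.0025,"spin":0,"grip":1}]'>/dev/null; python3 tb.py
```

```text
t 15.4 tcp jig mm [-45.7 220.5] z 16.4 F jig [0.5 0.1] Fz 0.3 toolx yaw-(jig+pi) -0.002 [-0.05  0.01 -0.02]
```

```bash
python3 -m crank '[{"tx":-0.0015,"ty":0,"tz":0,"spin":0,"grip":1},{"tx":-0.003,"ty":0,"tz":0,"spin":0,"grip":1},{"tx":-0.004,"ty":0,"tz":0,"spin":0,"grip":1},{"tx":-0.005,"ty":0,"tz":0,"spin":0,"grip":1},{"tx":-0.006,"ty":0,"tz":-0.0002,"spin":0,"grip":1},{"tx":-0.007,"ty":0,"tz":-0.0004,"spin":0,"grip":1},{"tx":-0.008,"ty":0,"tz":-0.0006,"spin":0,"grip":1},{"tx":-0.009,"ty":0,"tz":-0.0008,"spin":0,"grip":1},{"tx":-0.01,"ty":0,"tz":-0.001,"spin":0,"grip":1},{"tx":-0.01,"ty":0,"tz":-0.001,"spin":0,"grip":1}]'>/dev/null; python3 tb.py
```

```text
t 16.5 tcp jig mm [-40.6 221.6] z 16.2 F jig [-7.4  0.4] Fz 2.9 toolx yaw-(jig+pi) 0.001 [-0.15  1.5  -0.03]
```

```bash
python3 -m crank '[{"tx":-0.001,"ty":0,"tz":-0.0005,"spin":0,"grip":1},{"tx":-0.002,"ty":0,"tz":-0.001,"spin":0,"grip":1},{"tx":-0.003,"ty":0,"tz":-0.0013,"spin":0,"grip":1},{"tx":-0.004,"ty":0,"tz":-0.0016,"spin":0,"grip":1},{"tx":-0.005,"ty":0,"tz":-0.002,"spin":0,"grip":1},{"tx":-0.006,"ty":0,"tz":-0.0022,"spin":0,"grip":1},{"tx":-0.006,"ty":0,"tz":-0.0022,"spin":0,"grip":1},{"tx":-0.006,"ty":0,"tz":-0.0022,"spin":0,"grip":1},{"tx":-0.006,"ty":0,"tz":-0.0022,"spin":0,"grip":1},{"tx":-0.006,"ty":0,"tz":-0.0022,"spin":0,"grip":1}]'>/dev/null; python3 tb.py
```

```text
t 17.6 tcp jig mm [-40.6 221.6] z 16.4 F jig [-15.7   2.2] Fz 1.9 toolx yaw-(jig+pi) 0.002 [-0.15  3.27 -0.  ]
```

```bash
python3 -m crank '[{"tx":-0.001,"ty":0,"tz":-0.0003,"spin":0,"grip":1},{"tx":-0.002,"ty":0,"tz":-0.0007,"spin":0,"grip":1},{"tx":-0.003,"ty":0,"tz":-0.001,"spin":0,"grip":1},{"tx":-0.0037,"ty":0,"tz":-0.0012,"spin":0,"grip":1},{"tx":-0.0037,"ty":0,"tz":-0.0012,"spin":0,"grip":1},{"tx":-0.0037,"ty":0,"tz":-0.0012,"spin":0,"grip":1},{"tx":-0.0037,"ty":0,"tz":-0.0012,"spin":0,"grip":1},{"tx":-0.0037,"ty":0,"tz":-0.0012,"spin":0,"grip":1},{"tx":-0.0037,"ty":0,"tz":-0.0012,"spin":0,"grip":1},{"tx":-0.0037,"ty":0,"tz":-0.0012,"spin":0,"grip":1}]'>/dev/null; python3 st.py
```

```text
t 18.6 tcp jig mm [-40.6 221.5] z 16.4 F jig [-21.3   1.6] Fz 1.5 toolx yaw-(jig+pi) 0.002 [-0.16  4.52  0.06]
```

```bash
python3 -m crank '[{"tx":0,"ty":0,"tz":0,"spin":0,"grip":1},{"tx":0,"ty":0,"tz":0,"spin":0,"grip":1},{"tx":0,"ty":0,"tz":0,"spin":0,"grip":1},{"tx":0,"ty":0,"tz":0,"spin":0,"grip":1},{"tx":0,"ty":0,"tz":0,"spin":0,"grip":1},{"tx":0,"ty":0,"tz":0,"spin":0,"grip":1},{"tx":0,"ty":0,"tz":0,"spin":0,"grip":1},{"tx":0,"ty":0,"tz":0,"spin":0,"grip":1},{"tx":0,"ty":0,"tz":0,"spin":0,"grip":1},{"tx":0,"ty":0,"tz":0,"spin":0,"grip":1}]'>/dev/null; python3 st.py
```

```text
t 19.6 tcp jig mm [-40.6 221.5] z 16.4 F jig [-21.9   1.3] Fz 1.3 toolx yaw-(jig+pi) 0.002 [-0.22  4.52  0.03]
```

```bash
python3 -m crank '[{"tx":0.006,"ty":0,"tz":0,"spin":0,"grip":1},{"tx":0.015,"ty":0,"tz":0.0034,"spin":0,"grip":1},{"tx":0.035,"ty":0,"tz":0.0034,"spin":0,"grip":1},{"tx":0.055,"ty":0.03,"tz":0.0034,"spin":0,"grip":1},{"tx":0.055,"ty":0.065,"tz":0.0034,"spin":0,"grip":1},{"tx":0.055,"ty":0.1,"tz":0.0034,"spin":0,"grip":1},{"tx":0.055,"ty":0.105,"tz":0.0034,"spin":0,"grip":1},{"tx":0.055,"ty":0.105,"tz":0.0034,"spin":0,"grip":1},{"tx":0.055,"ty":0.105,"tz":0.0034,"spin":0,"grip":1},{"tx":0.055,"ty":0.105,"tz":0.0034,"spin":0,"grip":1}]'>/dev/null; python3 tb.py
python3 - <<'E'
from h import *
p,_=eyes.read_camera("top"); cv2.imwrite("pics/c2.png",cv2.resize(p[235:350,235:480],None,fx=3.2,fy=3.2,interpolation=cv2.INTER_CUBIC))
E
```

```text
t 20.6 tcp jig mm [-82.6 325.5] z 17.0 F jig [-0.4  0.4] Fz 0.0 toolx yaw-(jig+pi) -0.001 [-0.01 -0.03  0.02]
tube c -16.0 176.2 size 209.2 28.4 yaw -0.002 rail-side x: stop end -2.0 free -1.7; y 71.6..280.9
```

View pics/c2.png

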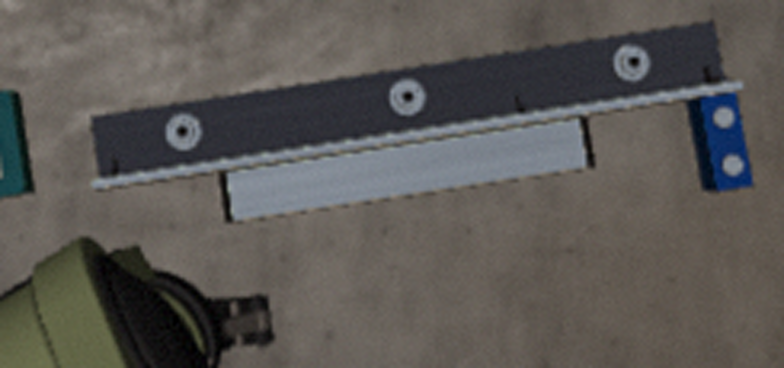

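Flush: a uniform thin seam along the rail (tube yaw −0.002, y from 66 to 286 mm), with the tin undisturbed at the left edge. Now for the end push.

```bash
python3 -m crank '[{"tx":-0.02,"ty":0,"tz":0,"spin":0,"grip":1},{"tx":-0.045,"ty":0,"tz":0.004,"spin":0,"grip":1},{"tx":-0.06,"ty":0,"tz":0.004,"spin":0,"grip":1},{"tx":-0.067,"ty":0,"tz":0.004,"spin":0,"grip":1},{"tx":-0.067,"ty":0,"tz":0.004,"spin":0,"grip":1},{"tx":-0.067,"ty":-0.006,"tz":0.004,"spin":0,"grip":1},{"tx":-0.067,"ty":-0.01,"tz":0.004,"spin":0,"grip":1},{"tx":-0.067,"ty":-0.014,"tz":0.004,"spin":0,"grip":1},{"tx":-0.067,"ty":-0.017,"tz":0.004,"spin":0,"grip":1},{"tx":-0.067,"ty":-0.02,"tz":0.004,"spin":0,"grip":1}]'>/dev/null; python3 tb.py
```

```text
t 21.7 tcp jig mm [-16.  306.3] z 13.2 F jig [0.1 0.1] Fz -0.1 toolx yaw-(jig+pi) 0.000 [0.04 0.   0.01]
tube c -16.6 159.3 size 175.4 27.4 yaw -0.002 rail-side x: stop end -3.0 free -2.7; y 71.6..247.0
```

```bash
python3 -m crank '[{"tx":0,"ty":-0.002,"tz":0,"spin":0,"grip":1},{"tx":0,"ty":-0.004,"tz":0,"spin":0,"grip":1},{"tx":0,"ty":-0.006,"tz":0,"spin":0,"grip":1},{"tx":0,"ty":-0.008,"tz":0,"spin":0,"grip":1},{"tx":0,"ty":-0.010,"tz":-0.0003,"spin":0,"grip":1},{"tx":0,"ty":-0.0125,"tz":-0.0005,"spin":0,"grip":1},{"tx":0,"ty":-0.015,"tz":-0.0007,"spin":0,"grip":1},{"tx":0,"ty":-0.018,"tz":-0.001,"spin":0,"grip":1},{"tx":0,"ty":-0.021,"tz":-0.001,"spin":0,"grip":1},{"tx":0,"ty":-0.024,"tz":-0.001,"spin":0,"grip":1}]'>/dev/null; python3 tb.py
```

```text
t 22.8 tcp jig mm [-15.8 282.4] z 14.0 F jig [-0.6  1.6] Fz -0.9 toolx yaw-(jig+pi) 0.000 [ 0.36  0.07 -0.  ]
tube c -16.5 137.7 size 27.5 165.4 yaw 0.001 rail-side x: stop end -2.7 free -2.7; y 55.0..220.4
```

```bash
python3 -m crank '[{"tx":0,"ty":-0.003,"tz":0,"spin":0,"grip":1},{"tx":0,"ty":-0.006,"tz":0,"spin":0,"grip":1},{"tx":0,"ty":-0.009,"tz":0,"spin":0,"grip":1},{"tx":0,"ty":-0.012,"tz":0,"spin":0,"grip":1},{"tx":0,"ty":-0.015,"tz":0,"spin":0,"grip":1},{"tx":0,"ty":-0.018,"tz":0,"spin":0,"grip":1},{"tx":0,"ty":-0.021,"tz":0,"spin":0,"grip":1},{"tx":0,"ty":-0.024,"tz":0,"spin":0,"grip":1},{"tx":0,"ty":-0.027,"tz":0,"spin":0,"grip":1},{"tx":0,"ty":-0.03,"tz":0,"spin":0,"grip":1}]'>/dev/null; python3 tb.py
```

```text
t 23.8 tcp jig mm [-15.8 252.4] z 14.1 F jig [0.4 2.5] Fz -0.3 toolx yaw-(jig+pi) 0.000 [ 0.41  0.05 -0.  ]
tube c -15.9 95.6 size 28.1 141.3 yaw 0.001 rail-side x: stop end -1.8 free -1.9; y 24.9..166.2
```

```bash
python3 -m crank '[{"tx":0,"ty":-0.003,"tz":0,"spin":0,"grip":1},{"tx":0,"ty":-0.006,"tz":0,"spin":0,"grip":1},{"tx":0,"ty":-0.009,"tz":0,"spin":0,"grip":1},{"tx":0,"ty":-0.012,"tz":0,"spin":0,"grip":1},{"tx":0,"ty":-0.014,"tz":0,"spin":0,"grip":1},{"tx":0,"ty":-0.0155,"tz":0,"spin":0,"grip":1},{"tx":0,"ty":-0.0165,"tz":0,"spin":0,"grip":1},{"tx":0,"ty":-0.0175,"tz":0,"spin":0,"grip":1},{"tx":0,"ty":-0.0185,"tz":0,"spin":0,"grip":1},{"tx":0,"ty":-0.0195,"tz":0,"spin":0,"grip":1}]'>/dev/null; python3 tb.py
```

```text
t 24.9 tcp jig mm [-15.8 233.1] z 14.0 F jig [0.2 2.2] Fz 0.3 toolx yaw-(jig+pi) 0.000 [ 0.45  0.09 -0.05]
tube c -15.9 67.5 size 28.0 123.6 yaw 0.005 rail-side x: stop end -1.6 free -2.2; y 5.7..129.4
```

```bash
python3 -m crank '[{"tx":0,"ty":-0.0004,"tz":0,"spin":0,"grip":1},{"tx":0,"ty":-0.0008,"tz":0,"spin":0,"grip":1},{"tx":0,"ty":-0.0012,"tz":0,"spin":0,"grip":1},{"tx":0,"ty":-0.0016,"tz":0,"spin":0,"grip":1},{"tx":0,"ty":-0.002,"tz":0,"spin":0,"grip":1},{"tx":0,"ty":-0.0024,"tz":0,"spin":0,"grip":1},{"tx":0,"ty":-0.0028,"tz":0,"spin":0,"grip":1},{"tx":0,"ty":-0.0028,"tz":0,"spin":0,"grip":1},{"tx":0,"ty":-0.0028,"tz":0,"spin":0,"grip":1},{"tx":0,"ty":-0.0028,"tz":0,"spin":0,"grip":1}]'>/dev/null; python3 tb.py
```

```text
t 25.9 tcp jig mm [-15.8 232.9] z 14.1 F jig [ 0.7 10.2] Fz -1.0 toolx yaw-(jig+pi) 0.002 [1.97 0.22 0.06]
tube c -15.8 65.8 size 120.4 28.4 yaw -0.001 rail-side x: stop end -1.7 free -1.5; y 5.5..126.0
```

```bash
python3 -m crank '[{"tx":0,"ty":-0.0004,"tz":0,"spin":0,"grip":1},{"tx":0,"ty":-0.0008,"tz":0,"spin":0,"grip":1},{"tx":0,"ty":-0.0012,"tz":0,"spin":0,"grip":1},{"tx":0,"ty":-0.0016,"tz":0,"spin":0,"grip":1},{"tx":0,"ty":-0.002,"tz":0,"spin":0,"grip":1},{"tx":0,"ty":-0.0025,"tz":0,"spin":0,"grip":1},{"tx":0,"ty":-0.0025,"tz":0,"spin":0,"grip":1},{"tx":0,"ty":-0.0025,"tz":0,"spin":0,"grip":1},{"tx":0,"ty":-0.0025,"tz":0,"spin":0,"grip":1},{"tx":0,"ty":-0.0025,"tz":0,"spin":0,"grip":1}]'>/dev/null; python3 st.py
```

```text
t 26.9 tcp jig mm [-15.7 232.8] z 14.4 F jig [ 0.1 16.1] Fz -0.8 toolx yaw-(jig+pi) 0.003 [3.22 0.47 0.04]
```

```bash
python3 -m crank '[{"tx":0,"ty":-0.0006,"tz":0,"spin":0,"grip":1},{"tx":0,"ty":-0.0012,"tz":0,"spin":0,"grip":1},{"tx":0,"ty":-0.0018,"tz":0,"spin":0,"grip":1},{"tx":0,"ty":-0.0022,"tz":0,"spin":0,"grip":1},{"tx":0,"ty":-0.0022,"tz":0,"spin":0,"grip":1},{"tx":0,"ty":-0.0022,"tz":0,"spin":0,"grip":1},{"tx":0,"ty":-0.0022,"tz":0,"spin":0,"grip":1},{"tx":0,"ty":-0.0022,"tz":0,"spin":0,"grip":1},{"tx":0,"ty":-0.0022,"tz":0,"spin":0,"grip":1},{"tx":0,"ty":-0.0022,"tz":0,"spin":0,"grip":1}]'>/dev/null; python3 st.py
```

```text
t 27.9 tcp jig mm [-15.6 232.6] z 14.6 F jig [-0.3 21.6] Fz -1.1 toolx yaw-(jig+pi) 0.005 [ 4.35  0.63 -0.01]
```

```bash
python3 -m crank '[{"tx":0,"ty":0,"tz":0,"spin":0,"grip":1},{"tx":0,"ty":0,"tz":0,"spin":0,"grip":1},{"tx":0,"ty":0,"tz":0,"spin":0,"grip":1},{"tx":0,"ty":0,"tz":0,"spin":0,"grip":1},{"tx":0,"ty":0,"tz":0,"spin":0,"grip":1},{"tx":0,"ty":0,"tz":0,"spin":0,"grip":1},{"tx":0,"ty":0,"tz":0,"spin":0,"grip":1},{"tx":0,"ty":0,"tz":0,"spin":0,"grip":1},{"tx":0,"ty":0,"tz":0,"spin":0,"grip":1},{"tx":0,"ty":0,"tz":0,"spin":0,"grip":1}]'>/dev/null; python3 st.py
```

```text
t 28.9 tcp jig mm [-15.5 232.6] z 14.6 F jig [ 0.3 21.4] Fz -1.1 toolx yaw-(jig+pi) 0.005 [4.3  0.67 0.04]
```

```bash
python3 -m crank '[{"tx":0,"ty":0.004,"tz":0,"spin":0,"grip":1},{"tx":0,"ty":0.008,"tz":0,"spin":0,"grip":1},{"tx":0,"ty":0.02,"tz":0,"spin":0,"grip":1},{"tx":0,"ty":0.035,"tz":0,"spin":0,"grip":1},{"tx":0,"ty":0.045,"tz":-0.01,"spin":0,"grip":1},{"tx":0.01,"ty":0.045,"tz":-0.05,"spin":0,"grip":1},{"tx":0.04,"ty":0.05,"tz":-0.08,"spin":0,"grip":1},{"tx":0.07,"ty":0.07,"tz":-0.1,"spin":0,"grip":1},{"tx":0.1,"ty":0.1,"tz":-0.1,"spin":0,"grip":1},{"tx":0.12,"ty":0.12,"tz":-0.1,"spin":0,"grip":1}]'>/dev/null; python3 tb.py
python3 - <<'E'
from h import *
p,_=eyes.read_camera("top"); cv2.imwrite("pics/c3.png",cv2.resize(p[150:350,180:480],None,fx=2.6,fy=2.6,interpolation=cv2.INTER_CUBIC))
E
```

```text
t 29.9 tcp jig mm [-137.1  347.4] z 116.0 F jig [-0.5 -0.8] Fz -0.1 toolx yaw-(jig+pi) 0.001 [0.04 0.01 0.02]
tube c -16.0 110.1 size 27.8 209.1 yaw 0.001 rail-side x: stop end -2.1 free -2.2; y 5.5..214.7
```

View pics/c3.png

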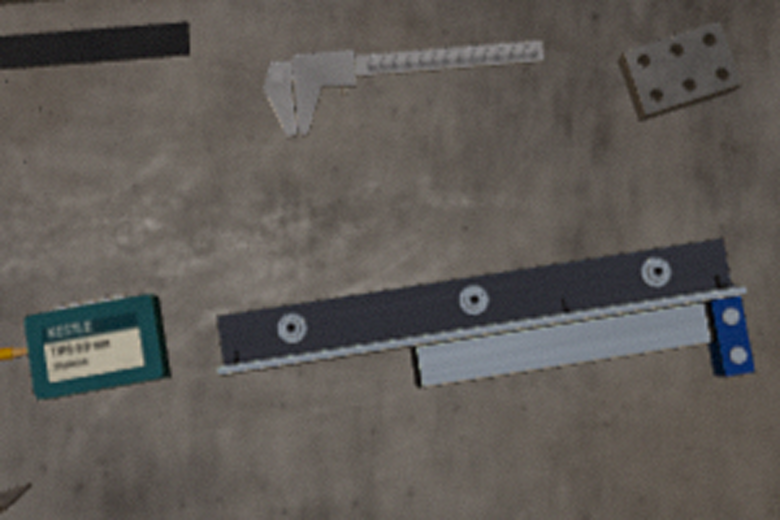

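The tube lies flush on the rail, with its stop end against the blue block at (712,335) in the crop. Tin, caliper and block have not moved, and the arm is clear.

```bash
python3 -c "
from station import ticket
print(ticket.close_job())"
```

```text
the job is handed in; nothing more can be done
None
```

The tube lies flush on the rail and against the blue stop after one round of pushes (stop half, other half, then endways), each held at about 21–23 N for a second; the tin, caliper and block look unmoved, and I handed the job in at about 30 s.

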